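# Eject the used pipette tip into the discard cup

### The job

Swing the stand's arm round until the used tip on the clamped pipette hangs over the open discard cup, then press the pipette's button straight down, through its soft first stop to the firm second stop, so that the tip is ejected into the cup, and let the button come all the way back up. Press by feel and do not force the button once it is on the second stop; do not touch the used tip. Leave the cup, the lidded jar, the amber bottle and the tip box where they stand.

Things in the scene. Friction and masses are not known exactly. Their poses are not given: they have to be found in the camera images.
- stand: Bolted grey T-foot stand with an upright steel rod 13 mm thick, 249 mm tall. Origin: on the rod's axis at bench level; x points along the T's long foot, away from the robot, z up. An aluminium arm turns about the rod's axis (stiff friction, about 3 N of sideways push at bar_mid; it stays where it is left, free over at least 70 degrees either side of the start).
- bar_mid (a point): Point on the arm's level aluminium bar, 85 mm from the rod's axis, at mid-height of the bar. The bar is 12 mm wide and 20 mm tall, bare from 20 to 145 mm from the rod's axis, and can be pinched from above or pushed from the side. Site x points along the bar from the rod to the pipette, z up.
- pipette_top (a point): Centre of the top face of the white pipette's handle (33 mm thick), on the pipette's upright axis, 180 mm from the rod's axis and 100 mm above bar_mid. The round grey button (21 mm wide, flat top) stands on a thin stem above it, on the same axis: its top is 24 to 36 mm above this point, depending on the volume that is set (not measured).
- button (a joint): Travel of the button down its soft stroke, in m: 0 up, 0.010 on the first stop. A light spring: 1.5 N to start it, 4 N at the first stop.
- blowout (a joint): Further travel of the button past the first stop, in m: 0 until the push exceeds about 7 N, then up to 0.005 on the firm second stop, reached at about 11 to 13 N, where the movement ends hard. It drives the white ejector sleeve above the tip, which pushes the tip off in the last millimetre. Springs bring both strokes back to 0. More than 24 N on the button is forcing it.
- tip_mid (a point): Middle of the used tip, a loose pale plastic cone 55 mm long, 11 mm wide at the top, that hangs point down from the pipette's lower end, on the pipette's axis: its middle is 93 mm below bar_mid. Its point hangs 14 mm or more above the cup's rim.
- cup_rim (a point): Centre of the mouth of the open glass discard cup, 48 mm above the bench; the cup is round, 62 mm wide outside, 56 mm inside, 48 mm tall, loose, and stands on one side of the T's foot, under the path of the tip (within 12 mm of it).
- jar_mid (a point): Middle of the closed white jar with a ribbed screw lid, 64 mm wide, 43 mm tall, that stands on the other side of the foot. Not to be disturbed.
- bottle_mid (a point): Middle of the amber reagent bottle with white cap, 64 mm wide, 125 mm tall. Not to be disturbed.
- box_mid (a point): Middle of the closed tip box, 87 x 122 mm, 62 mm tall. Not to be disturbed.
Mind the look-alikes: they are no part of the job. Leave any yellow look-alike of the part that bears cup_rim alone.

How it is judged:
By the outcome, as a careful person would: the job done as asked, in the order asked, and still so for the second after the job is handed in, with the robot touching nothing.
It also fails if it takes over 48 s, if anything falls off the work surface, if the arm or the gripper's body presses on something with over 40 N, if the wrist force passes 120 N, or if a joint passes its speed limit or range.

### The arm

A 6-joint arm with a two-finger parallel gripper is mounted at the origin on the work surface. World frame = base frame: x ahead of the robot, y to its left, z up, the work surface at z = 0. Lengths are in m, angles in degrees, forces in N, time in s.
With the tool pointing down it reaches from about 0.3 to 0.75 m from the base axis. Payload 8.5 kg.
Tool frame: the origin (TCP) lies on the centre line of the jaws, within the pads' length; the fingertips stand 14 mm ahead of it and the grasp point (between the pads) lies 5 mm behind it; z points along the fingers, y is the direction in which the jaws open and shut (so a half turn about z gives the same grasp; the last joint's range is limited). The gripper opens to 85 mm and grips with 20 to 120 N. Pads are 22 mm wide; open, the fingers measure 114 mm over their backs; the gripper's body (76 mm by 85 mm) begins 54 mm behind the grasp point. The pads swing forward as they close: fully open they stand 13 mm farther back than shut.
Start: joints at [-87.794, 21.807, 74.336, -0, 83.858, -12.336], TCP at [0.138, -0.532, 0.245] pointing down, gripper open.
Joint ranges: [-178.18, 178.18], [-50.72, 133.34], [12.68, 142.11], [-81.47, 261.47], [9.98, 163.14], [-165.26, 165.26]. Speed limits (degrees/s): [136.94, 136.94, 180, 180, 180, 180].

### API

Orientations are given as a 3x3 rotation matrix whose columns are the frame's x, y, z axes.
In Python, from rig import env, optics, order, finder gives the robot as it stands.
- The arm moves only by the tool play_rows, never from a script. Its argument "commands" is a list of rows, each an object of numbers: "grip": the closure, from -1 (fully open) to 1 (shut); "x", "y", "z": the shift along the tool's x, y, z in m; "rx", "ry", "rz": the turn, a rotation vector about the tool's x, y, z in rad. A call has 1 to 12 rows; each row shifts and turns the commanded pose from where the row before left it, along the tool's axes as they then stand; what a row does not reach is not made up. A row lasts 1/8 s, in which the tool goes at most 62.5 mm and 10.7 degrees, less where a joint would pass 70% of its speed; a pose out of reach is approached as far as the arm can. A call is refused whole if a number of a shift passes 0.0625 or a number of a turn 0.188, either way. A call with a gripper value outside its range is refused whole. The fingers move at their own pace and stop on an object; "squeeze" is the grip in N (left out, the last holds). Time passes only in rows, so rows that do not move let the fingers close. It gives the time, the measured TCP pose, the force and the opening at its end, in the units of the state.
- env.observe(): the state, without advancing time (a new reading comes with each control period).
- optics.get_image(name): name is "side" or "top"; returns a dict with "color" (480x640x3 uint8, blue, green, red), "range_z" (480x640 float32, m along the optical axis (not along the pixel's ray), 0 where there is no reading), "fov_y" (degrees; the focal length in pixels is half the picture's height over the tangent of half this angle, whatever the lens; pixels are square), "cx", "cy" (the principal point, pixels), "dist_coeffs" ([k1, k2, p1, p2, k3] as OpenCV has them; the pictures are not rectified), "cam_to_world" (4x4, takes a point from camera to world coordinates). Camera axes: x right, y down, z forward; pixel columns grow to the right and rows downward; lengths in m; the calibration is good to about 2 mm. A picture is of the moment at which its call begins.
- order.close_job(): hands the job in, once; it reports no verdict.
Trained networks look in the newest picture that a camera, given by its name, has taken for a name from the list of things; names that differ only in an ending like _2 or _b are one class to them, and where a whole thing is asked for, a point or a joint stands for the part that bears it (a point fixed in the world has none). Each returns a list of dicts, best first, with "conf" (0 to 1); they miss things now and then, are a little off and sometimes report something else, mostly with a low value. They report only what shows in the picture. A call takes as long as a camera call. They do not tell look-alikes from the thing itself.
- finder.boxes_of(camera, thing): "point" ([x, y, z] in m, in world coordinates, good to about 4 mm: the middle of the surface that is visible of it).
The state is a dict: "time_s": time; "q": joint angles; "qvel": joint speeds; "joint_efforts": joint torques, N m; "position": TCP position; "tool_rot": TCP orientation; "ft_force": force on the tool from outside, world axes, zero at the start; "wrist_torque": the same for the moment, N m; "grip_width": finger opening in m.
Only numpy, scipy, OpenCV 4.12 (cv2) and the standard library are available. Lean on these libraries where they do the work, as an engineer would, in place of code of your own. Each camera call takes 0.05 s, during which the arm holds its last target.

## Working session

There is one attempt and no reset: what is moved stays moved. The work goes in short steps, Python scripts to look and compute and a tool call to move; the robot and the scene stay as the last step left them, time stands still between calls to the robot, and variables do not carry over. Pictures are saved under pics/ and viewed, and the job is handed in when it is done.

Besides the shell and the picture viewer there is one more tool, called after "Request:" as name([rows], argument=value, ...), one row to a line, values as JSON. play_rows: Moves the arm, as the interface text tells. Its arguments: {"type":"object","properties":{"commands":{"type":"array"},"squeeze":{"type":"number"}},"required":["commands"]}

```bash
mkdir -p pics; ls; cat > h.py <<'E'
import numpy as np,cv2
from rig import env,optics,order,finder
def pix2w(im,u,v,d=None):
    f=240/np.tan(np.radians(im['fov_y'])/2);K=np.array([[f,0,im['cx']],[0,f,im['cy']],[0,0,1]])
    if d is None:d=im['range_z'][int(round(v)),int(round(u))]
    n=cv2.undistortPoints(np.array([[[u,v]]],float),K,np.array(im['dist_coeffs'],float))[0,0]
    return (im['cam_to_world']@np.array([n[0]*d,n[1]*d,d,1]))[:3]
def w2pix(im,p):
    f=240/np.tan(np.radians(im['fov_y'])/2);K=np.array([[f,0,im['cx']],[0,f,im['cy']],[0,0,1]])
    M=np.linalg.inv(im['cam_to_world']);r,_=cv2.Rodrigues(M[:3,:3])
    return cv2.projectPoints(np.array([p],float),r,M[:3,3],K,np.array(im['dist_coeffs'],float))[0][0,0]
E
python3 - <<'E'
from h import *
np.set_printoptions(precision=4,suppress=True)
for c in ['side','top']:
    im=optics.get_image(c);cv2.imwrite(f'pics/{c}0.png',im['color'])
    print(c,im['fov_y'],im['cam_to_world'].tolist())
    for t in ['stand','bar_mid','pipette_top','tip_mid','cup_rim','jar_mid','bottle_mid','box_mid','button']:
        try:
            for r in finder.boxes_of(c,t)[:4]: print(t,np.array(r['point']),round(r['conf'],2),w2pix(im,r['point']))
        except Exception as e: print(t,e)
print(env.observe())
E
```

```text
pics
side 47.758219603197624 [[-0.9143881003256457, -0.22229141059358076, 0.3383503077568768, 0.15643168753267606], [-0.40432837560613183, 0.4594923463378428, -0.7908130931747721, 0.8665027552093035], [0.02032158120235439, -0.8599147123019005, -0.5100330586385318, 0.7716286027609764], [0.0, 0.0, 0.0, 1.0]]
stand [ 0.4375 -0.0144  0.0137] 0.76 [357.6019 325.8493]
bar_mid [ 0.588  -0.0043  0.2062] 0.79 [293.0502 236.3466]
pipette_top [ 0.5872 -0.0053  0.2065] 0.8 [293.6096 236.0878]
cup_rim [ 0.6968 -0.0748  0.0275] 0.88 [265.8005 277.2637]
cup_rim [ 0.5894 -0.0936  0.0261] 0.61 [309.4931 284.7898]
jar_mid [0.5408 0.1068 0.04  ] 0.77 [290.1267 336.4887]
jar_mid [0.5079 0.4207 0.0628] 0.39 [218.9435 451.4389]
bottle_mid [ 0.5854 -0.3523  0.0671] 0.57 [350.9556 222.8057]
box_mid [0.5116 0.4154 0.064 ] 0.94 [218.7116 447.5426]
button [ 0.6131 -0.0018  0.3182] 0.64 [280.8865 185.2444]
top 54.6481566365784 [[-0.008403046533533786, -0.9883867962607992, 0.15172649665193094, 0.4047035300623734], [-0.9995265115099887, 0.012793488202054117, 0.027983556748493413, -0.037099410416601454], [-0.02959
[... 537 characters left out ...]
0.0225  0.0114] 0.27 [326.5053 283.5401]
box_mid [0.5122 0.4132 0.0591] 0.66 [143.5635 253.2047]
button [ 0.6169 -0.001   0.328 ] 0.4 [311.097 178.598]
{'time_s': 1.0, 'q': array([-87.7961,  21.806 ,  74.3343,   0.0011,  83.8573, -12.3369]), 'qvel': array([-0.0314,  0.0385,  0.0226, -0.0615, -0.0904, -0.0512]), 'joint_efforts': array([ -0.0013, -44.8349, -23.1463,  -0.0003,   0.0006,  -0.    ]), 'position': array([ 0.1381, -0.5324,  0.2453]), 'tool_rot': array([[ 0.968 ,  0.2511,  0.    ],
       [ 0.2511, -0.968 , -0.    ],
       [ 0.    ,  0.    , -1.    ]]), 'ft_force': array([-0.7683,  0.4173, -0.121 ]), 'wrist_torque': array([0.0703, 0.0032, 0.0001]), 'grip_width': 0.08560497678236823}
```

View pics/side0.png

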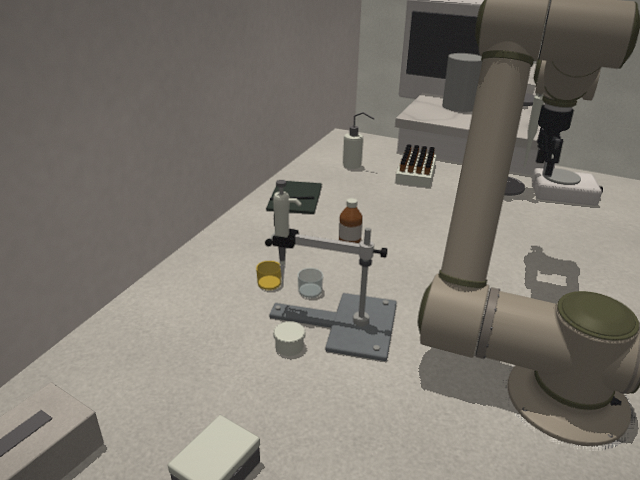

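View pics/top0.png

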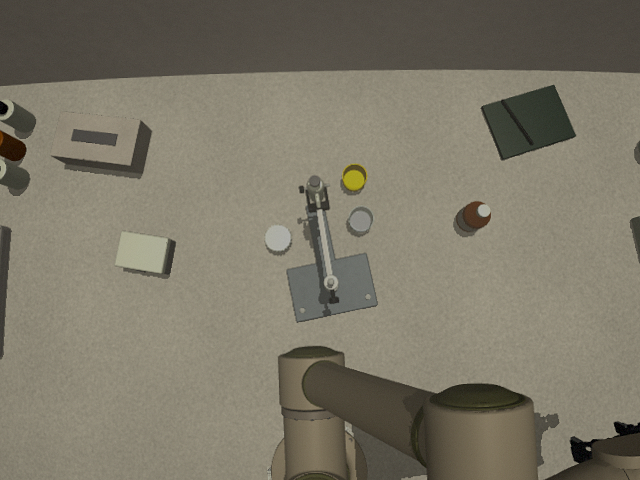

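```bash
python3 - <<'E'
import cv2
a=cv2.imread('pics/side0.png')[150:370,220:420];b=cv2.imread('pics/top0.png')[130:330,240:420]
cv2.imwrite('pics/c1.png',cv2.resize(a,None,fx=2.7,fy=2.7,interpolation=2));cv2.imwrite('pics/c2.png',cv2.resize(b,None,fx=3,fy=3,interpolation=2))
E
```

```text
(no output)
```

View pics/c1.png

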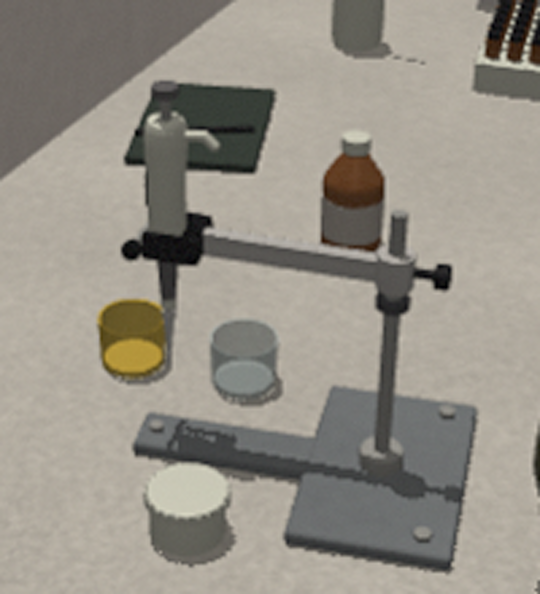

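View pics/c2.png

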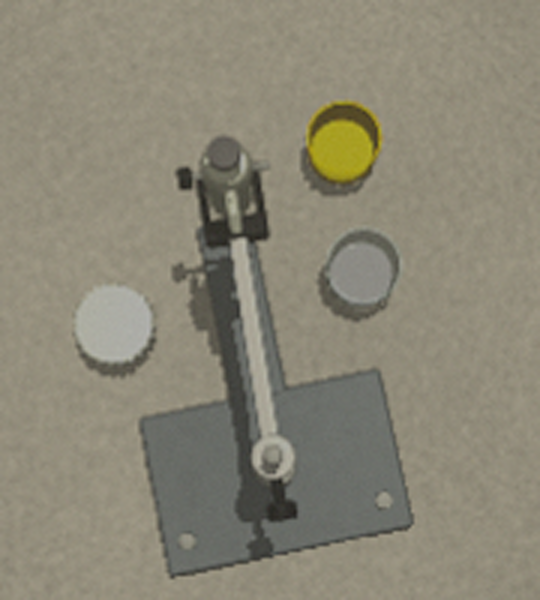

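The clear glass cup (top 360,220; side 310,284) and a yellow cup (top 354,178; side 268,277) both match cup_rim. The clear one is meant, because the yellow one is the excluded look-alike, and the crops confirm which is which. Next I'll measure the rod, bar, button and cup from depth.

```bash
cat > meas.py <<'E'
from h import *
np.set_printoptions(precision=4,suppress=True)
def cloud(im):
    f=240/np.tan(np.radians(im['fov_y'])/2);K=np.array([[f,0,im['cx']],[0,f,im['cy']],[0,0,1]])
    v,u=np.mgrid[0:480,0:640]
    n=cv2.undistortPoints(np.stack([u,v],-1).reshape(-1,1,2).astype(float),K,np.array(im['dist_coeffs'],float)).reshape(480,640,2)
    d=im['range_z'];P=np.stack([n[...,0]*d,n[...,1]*d,d],-1)@im['cam_to_world'][:3,:3].T+im['cam_to_world'][:3,3]
    P[d<=0]=np.nan;return P
def circ(p):
    A=np.c_[2*p,np.ones(len(p))];s=np.linalg.lstsq(A,(p**2).sum(1),rcond=None)[0];return s[:2],np.sqrt(s[2]+s[:2]@s[:2])
E
python3 - <<'E'
from meas import *
for c in ['top','side']:
    im=optics.get_image(c);P=cloud(im);np.save(f'pics/{c}.npy',P)
    Q=P.reshape(-1,3);Q=Q[~np.isnan(Q[:,0])]
    near=(Q[:,0]>.35)&(Q[:,0]<.8)&(abs(Q[:,1])<.2)
    Q=Q[near]
    h=np.histogram(Q[:,2],np.arange(.02,.4,.01));print(c,[(round(a,2),int(n)) for n,a in zip(*h)])
    b=Q[(Q[:,2]>.3)&(Q[:,0]>.5)];print('pip >.3',len(b));
    print(b[np.argsort(-b[:,2])][:40:2])
    r=Q[(Q[:,2]>.235)&(Q[:,0]<.5)];print('rod',len(r),r.mean(0) if len(r) else 0, r[:,2].max() if len(r) else 0)
    k=Q[(Q[:,2]>.19)&(Q[:,2]<.24)&(Q[:,0]<.6)&(Q[:,0]>.46)];print('bar',len(k),np.polyfit(k[:,0],k[:,1],1),k[:,2].max(),np.percentile(k[:,2],[5,50,95]))
    for y0 in [(.54,.65),(.65,.76)]:
        m=Q[(Q[:,0]>y0[0])&(Q[:,0]<y0[1])&(Q[:,1]<-.045)&(Q[:,1]>-.16)&(Q[:,2]>.004)&(Q[:,2]<.07)]
        t=m[m[:,2]>.04];print('cup',len(m),m.mean(0),m.min(0),m.max(0),len(t),circ(t[:,:2]) if len(t)>5 else 0,circ(m[:,:2]))
    j=Q[(Q[:,1]>.05)&(Q[:,2]>.035)&(Q[:,2]<.06)];print('jar',len(j),j.mean(0),j.min(0),j.max(0))
E
```

```text
top [(np.float64(0.02), 132), (np.float64(0.03), 143), (np.float64(0.04), 761), (np.float64(0.05), 19), (np.float64(0.06), 0), (np.float64(0.07), 0), (np.float64(0.08), 0), (np.float64(0.09), 0), (np.float64(0.1), 0), (np.float64(0.11), 0), (np.float64(0.12), 0), (np.float64(0.13), 0), (np.float64(0.14), 0), (np.float64(0.15), 0), (np.float64(0.16), 0), (np.float64(0.17), 0), (np.float64(0.18), 1), (np.float64(0.19), 26), (np.float64(0.2), 542), (np.float64(0.21), 365), (np.float64(0.22), 13), (np.float64(0.23), 9), (np.float64(0.24), 41), (np.float64(0.25), 14), (np.float64(0.26), 10), (np.float64(0.27), 9), (np.float64(0.28), 39), (np.float64(0.29), 148), (np.float64(0.3), 9), (np.float64(0.31), 4), (np.float64(0.32), 105), (np.float64(0.33), 0), (np.float64(0.34), 0), (np.float64(0.35), 0), (np.float64(0.36), 0), (np.float64(0.37), 0), (np.float64(0.38), 0)]
pip >.3 118
[[ 0.6159 -0.0026  0.3287]
 [ 0.6142 -0.008   0.328 ]
 [ 0.6105 -0.008   0.3279]
 [ 0.6051 -0.0061  0.3277]
 [ 0.6143 -0.0062  0.3277]
 [ 0.6162 -0.008   0.3275]
 [ 0.6105 -0.0151  0.3275]
 [ 0.6051 -0.0079  0.3274
[... 2323 characters left out ...]
118  0.0043  0.3237]
 [ 0.6052 -0.0044  0.3236]
 [ 0.6057 -0.0097  0.3235]]
rod 50 [ 0.4354 -0.029   0.2428] 0.2487956989179424
bar 771 [ 0.1972 -0.1168] 0.23667119353001587 [0.1914 0.2033 0.2095]
cup 645 [ 0.5915 -0.1017  0.029 ] [ 0.5617 -0.1369  0.0045] [ 0.6227 -0.0719  0.0497] 156 (array([ 0.5925, -0.1041]), np.float64(0.029285137532680815)) (array([ 0.5925, -0.1041]), np.float64(0.028876799768217158))
cup 606 [ 0.696  -0.0876  0.0288] [ 0.6656 -0.1253  0.0042] [ 0.7281 -0.0589  0.0496] 137 (array([ 0.6968, -0.0904]), np.float64(0.02925863511734497)) (array([ 0.697 , -0.0905]), np.float64(0.028707752721304644))
jar 585 [0.5477 0.0978 0.0424] [0.5157 0.0608 0.035 ] [0.5823 0.1275 0.0478]
```

Request:
play_rows([
  {"z": -0.05},
  {"z": -0.05},
  {"z": -0.05,"grip": 0},
  {"x": 0.036,"y": -0.029},
  {"x": 0.036,"y": -0.029},
  {"x": 0.036,"y": -0.029},
  {"x": 0.036,"y": -0.029},
  {"x": 0.036,"y": -0.029},
  {"x": 0.036,"y": -0.029},
  {"x": 0.036,"y": -0.029},
  {"x": 0.036,"y": -0.029},
])

```text
invalid input at $.commands[0]: expected keys grip, x, y, z, rx, ry, rz
```

Request:
play_rows([
  {"x": 0.036,"y": -0.029},
  {"x": 0.036,"y": -0.029},
  {"x": 0.036,"y": -0.029},
  {"x": 0.036,"y": -0.029},
  {"x": 0.036,"y": -0.029},
  {},
  {},
])

```text
invalid input at $.commands[0]: expected keys grip, x, y, z, rx, ry, rz
```

```bash
python3 - <<'E'
from meas import *
s=env.observe();print(s['time_s'],s['position'],s['tool_rot'],s['grip_width'],s['ft_force'],s['q'])
R=np.array([.4362,-.0315,0]);a=np.radians(9.5)
t=R+.085*np.array([np.cos(a),np.sin(a),0])
print('d tool',s['tool_rot'].T@(t-s['position']),np.degrees(np.arctan2(s['tool_rot'][1,0],s['tool_rot'][0,0])))
E
```

```text
1.1 [ 0.1381 -0.5324  0.2453] [[ 0.968   0.2511 -0.    ]
 [ 0.2511 -0.968   0.    ]
 [-0.     -0.     -1.    ]] 0.085712728110847 [-0.034   0.3901 -0.0201] [-87.7937  21.8066  74.3349  -0.0015  83.8588 -12.3364]
d tool [ 0.499  -0.4025  0.2453] 14.54287394734784
```

Request:
play_rows([
  {"grip": 0,"x": 0,"y": 0,"z": -0.05,"rx": 0,"ry": 0,"rz": 0},
  {"grip": 0,"x": 0,"y": 0,"z": -0.05,"rx": 0,"ry": 0,"rz": 0},
  {"grip": 0,"x": 0,"y": 0,"z": -0.05,"rx": 0,"ry": 0,"rz": 0},
  {"grip": 0,"x": 0.036,"y": -0.029,"z": 0,"rx": 0,"ry": 0,"rz": 0},
  {"grip": 0,"x": 0.036,"y": -0.029,"z": 0,"rx": 0,"ry": 0,"rz": 0},
  {"grip": 0,"x": 0.036,"y": -0.029,"z": 0,"rx": 0,"ry": 0,"rz": 0},
  {"grip": 0,"x": 0.036,"y": -0.029,"z": 0,"rx": 0,"ry": 0,"rz": 0},
  {"grip": 0,"x": 0.036,"y": -0.029,"z": 0,"rx": 0,"ry": 0,"rz": 0},
  {"grip": 0,"x": 0.036,"y": -0.029,"z": 0,"rx": 0,"ry": 0,"rz": 0},
  {"grip": 0,"x": 0.036,"y": -0.029,"z": 0,"rx": 0,"ry": 0,"rz": 0},
  {"grip": 0,"x": 0.036,"y": -0.029,"z": 0,"rx": 0,"ry": 0,"rz": 0},
])

```text
time_s: 2.48
position: [0.3593, -0.2341, 0.3955]
tool_rot: [[0.968, 0.251, 0.0], [0.251, -0.968, -0.0], [0.0, 0.0, -1.0]]
ft_force: [0.2, 0.0, 0.1]
grip_width: 0.0427
```

Request:
play_rows([
  {"grip": 0,"x": 0.036,"y": -0.029,"z": 0,"rx": 0,"ry": 0,"rz": 0},
  {"grip": 0,"x": 0.036,"y": -0.029,"z": 0,"rx": 0,"ry": 0,"rz": 0},
  {"grip": 0,"x": 0.036,"y": -0.029,"z": 0,"rx": 0,"ry": 0,"rz": 0},
  {"grip": 0,"x": 0.036,"y": -0.029,"z": 0,"rx": 0,"ry": 0,"rz": 0},
  {"grip": 0,"x": 0.036,"y": -0.029,"z": 0,"rx": 0,"ry": 0,"rz": 0},
  {"grip": 0,"x": 0,"y": 0,"z": 0,"rx": 0,"ry": 0,"rz": 0.08},
  {"grip": 0,"x": 0,"y": 0,"z": 0,"rx": 0,"ry": 0,"rz": 0},
  {"grip": 0,"x": 0,"y": 0,"z": 0,"rx": 0,"ry": 0,"rz": 0},
])

```text
time_s: 3.48
position: [0.4962, -0.0503, 0.3954]
tool_rot: [[0.985, 0.174, 0.0], [0.174, -0.985, -0.0], [0.0, 0.0, -1.0]]
ft_force: [-0.2, 0.4, 0.5]
grip_width: 0.0425
```

```bash
cat > st.py <<'E'
from meas import *
s=env.observe();print(s['time_s'],s['position'],'w',s['grip_width'],s['ft_force'],s['q'])
R=np.array([.4362,-.0315,0]);a=np.radians(9.5)
t=R+.085*np.array([np.cos(a),np.sin(a),0])
print('d tool',s['tool_rot'].T@(t-s['position']),np.degrees(np.arctan2(s['tool_rot'][1,0],s['tool_rot'][0,0])))
E
python3 st.py
```

```text
3.475 [ 0.4962 -0.0503  0.3954] w 0.0424603416815463 [-0.1901  0.3992  0.5115] [-19.4099  12.8456  63.1173  -0.0014 104.0289  60.5906]
d tool [ 0.0291 -0.0282  0.3954] 9.999195811648796
```

Request:
play_rows([
  {"grip": 0,"x": 0.029,"y": -0.028,"z": 0,"rx": 0,"ry": 0,"rz": 0},
  {"grip": 0,"x": 0,"y": 0,"z": 0.04,"rx": 0,"ry": 0,"rz": 0},
  {"grip": 0,"x": 0,"y": 0,"z": 0.04,"rx": 0,"ry": 0,"rz": 0},
  {"grip": 0,"x": 0,"y": 0,"z": 0.04,"rx": 0,"ry": 0,"rz": 0},
  {"grip": 0,"x": 0,"y": 0,"z": 0.03,"rx": 0,"ry": 0,"rz": 0},
  {"grip": 0,"x": 0,"y": 0,"z": 0,"rx": 0,"ry": 0,"rz": 0},
  {"grip": 0,"x": 0,"y": 0,"z": 0,"rx": 0,"ry": 0,"rz": 0},
])

```text
time_s: 4.35
position: [0.5207, -0.0178, 0.2468]
tool_rot: [[0.985, 0.173, 0.002], [0.173, -0.985, -0.001], [0.002, 0.001, -1.0]]
ft_force: [0.1, 0.1, 0.2]
grip_width: 0.0427
```

```bash
python3 st.py; python3 - <<'E'
from meas import *
im=optics.get_image('side');cv2.imwrite('pics/s1.png',cv2.resize(im['color'][100:380,200:460],None,fx=2.1,fy=2.1))
E
```

```text
4.35 [ 0.5207 -0.0178  0.2468] w 0.04267566707284881 [0.1094 0.145  0.1515] [-14.9913  18.7662  78.8037  -0.0002  82.2948  65.0579]
d tool [-0.0011 -0.0007  0.2468] 9.950837936903078
```

View pics/s1.png

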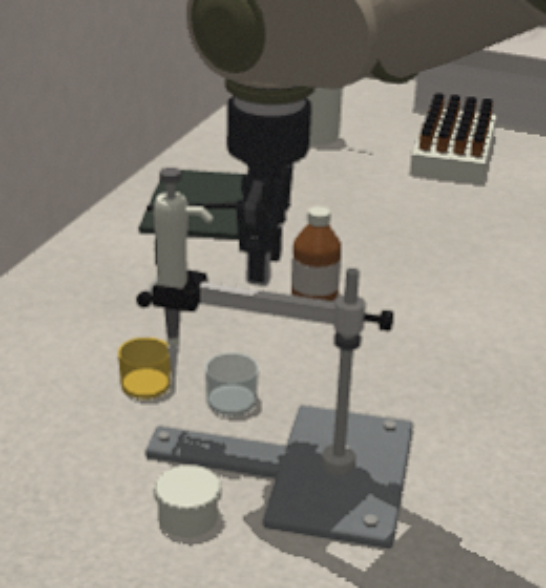

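The fingers (245–285, 180–285 in the crop) are above the bar on either side, clear of the pipette and its hook. Next I'll lower them and pinch the bar.

Request:
play_rows([
  {"grip": 0,"x": 0,"y": 0,"z": 0.025,"rx": 0,"ry": 0,"rz": 0},
  {"grip": 0,"x": 0,"y": 0,"z": 0.022,"rx": 0,"ry": 0,"rz": 0},
  {"grip": 0,"x": 0,"y": 0,"z": 0,"rx": 0,"ry": 0,"rz": 0},
  {"grip": 0.5,"x": 0,"y": 0,"z": 0,"rx": 0,"ry": 0,"rz": 0},
  {"grip": 1,"x": 0,"y": 0,"z": 0,"rx": 0,"ry": 0,"rz": 0},
  {"grip": 1,"x": 0,"y": 0,"z": 0,"rx": 0,"ry": 0,"rz": 0},
  {"grip": 1,"x": 0,"y": 0,"z": 0,"rx": 0,"ry": 0,"rz": 0},
], squeeze=25)

```text
time_s: 5.28
position: [0.521, -0.0179, 0.1999]
tool_rot: [[0.985, 0.173, 0.003], [0.173, -0.985, -0.002], [0.003, 0.002, -1.0]]
ft_force: [0.8, -3.4, 6.8]
grip_width: 0.0115
```

```bash
python3 st.py
```

```text
5.275 [ 0.521  -0.0179  0.1999] w 0.011536689407495117 [ 0.8372 -3.4218  6.836 ] [-14.9719  21.0922  83.4499  -0.0369  75.2417  65.0641]
d tool [-0.0015 -0.001   0.1999] 9.973440203323843
```

Request:
play_rows([
  {"grip": 1,"x": -0.00015,"y": 0.00515,"z": 0,"rx": 0,"ry": 0,"rz": 0.06},
  {"grip": 1,"x": -0.00015,"y": 0.00515,"z": 0,"rx": 0,"ry": 0,"rz": 0.06},
  {"grip": 1,"x": -0.00015,"y": 0.00515,"z": 0,"rx": 0,"ry": 0,"rz": 0.06},
  {"grip": 1,"x": 0,"y": 0,"z": 0,"rx": 0,"ry": 0,"rz": 0},
])

```text
time_s: 5.78
position: [0.5223, -0.0336, 0.1999]
tool_rot: [[1.0, -0.007, 0.004], [-0.007, -1.0, -0.002], [0.004, 0.002, -1.0]]
ft_force: [0.6, -4.3, 6.6]
grip_width: 0.0112
```

```bash
python3 st.py
```

```text
5.775 [ 0.5223 -0.0336  0.1999] w 0.011165015675264721 [ 0.5747 -4.335   6.5765] [-16.6323  21.2938  83.1272  -0.052   75.3521  73.791 ]
d tool [-0.0031 -0.0165  0.1999] -0.4101166862294912
```

Request:
play_rows([
  {"grip": 1,"x": -0.00015,"y": 0.00515,"z": 0,"rx": 0,"ry": 0,"rz": 0.06},
  {"grip": 1,"x": -0.00015,"y": 0.00515,"z": 0,"rx": 0,"ry": 0,"rz": 0.06},
  {"grip": 1,"x": -0.00015,"y": 0.00515,"z": 0,"rx": 0,"ry": 0,"rz": 0.06},
  {"grip": 1,"x": -0.00015,"y": 0.00515,"z": 0,"rx": 0,"ry": 0,"rz": 0.06},
  {"grip": 1,"x": -0.00015,"y": 0.00515,"z": 0,"rx": 0,"ry": 0,"rz": 0.06},
  {"grip": 1,"x": -0.00015,"y": 0.00515,"z": 0,"rx": 0,"ry": 0,"rz": 0.06},
  {"grip": 1,"x": -0.00015,"y": 0.00515,"z": 0,"rx": 0,"ry": 0,"rz": 0.06},
  {"grip": 1,"x": 0,"y": 0,"z": 0,"rx": 0,"ry": 0,"rz": 0},
  {"grip": 1,"x": 0,"y": 0,"z": 0,"rx": 0,"ry": 0,"rz": 0},
])

```text
time_s: 6.9
position: [0.5147, -0.0686, 0.2]
tool_rot: [[0.91, -0.414, 0.004], [-0.414, -0.91, -0.002], [0.004, 0.001, -1.0]]
ft_force: [0.5, -4.1, 5.6]
grip_width: 0.0113
```

```bash
python3 st.py; cat > look.py <<'E'
from meas import *
import sys
for c in ['top','side']:
    im=optics.get_image(c);P=cloud(im);Q=P.reshape(-1,3);Q=Q[~np.isnan(Q[:,0])]
    Q=Q[(Q[:,0]>.5)&(Q[:,0]<.8)&(Q[:,1]>-.2)&(Q[:,1]<.06)]
    b=Q[(Q[:,2]>.318)&(Q[:,2]<.335)&(np.hypot(Q[:,0]-.599,Q[:,1]+.108)<.03)]
    if len(b): print(c,'btn',len(b),b.mean(0),circ(b[:,:2]),(b[:,:2].max(0)+b[:,:2].min(0))/2,b[:,2].max())
    t=Q[(Q[:,0]<.65)&(Q[:,1]<-.06)&(Q[:,2]>.04)&(Q[:,2]<.056)]
    if len(t)>5: print('rim',len(t),circ(t[:,:2]))
    t=Q[(Q[:,0]<.65)&(Q[:,1]<-.05)&(Q[:,2]>.075)&(Q[:,2]<.13)]
    if len(t)>5: print('tip',len(t),t.mean(0))
    cv2.imwrite(f'pics/{sys.argv[1]}_{c}.png',cv2.resize(im['color'][100:360,200:440],None,fx=2.3,fy=2.3))
E
python3 look.py a
```

```text
6.9 [ 0.5147 -0.0686  0.2   ] w 0.011301012319754446 [ 0.4591 -4.0878  5.5956] [-20.6454  20.8883  83.7745  -0.057   75.0896  93.8099]
d tool [-0.0172 -0.0489  0.1999] -24.440652478449362
top btn 110 [ 0.5987 -0.1071  0.3256] (array([ 0.5988, -0.1071]), np.float64(0.007537405874874218)) [ 0.5993 -0.1073] 0.32982344457004886
side btn 52 [ 0.5987 -0.1021  0.3233] (array([ 0.5994, -0.1036]), np.float64(0.007633649685977231)) [ 0.5997 -0.1035] 0.32653545932440015
rim 157 (array([ 0.5922, -0.1036]), np.float64(0.029395806010816348))
tip 57 [ 0.5989 -0.1045  0.1092]
```

View pics/a_side.png

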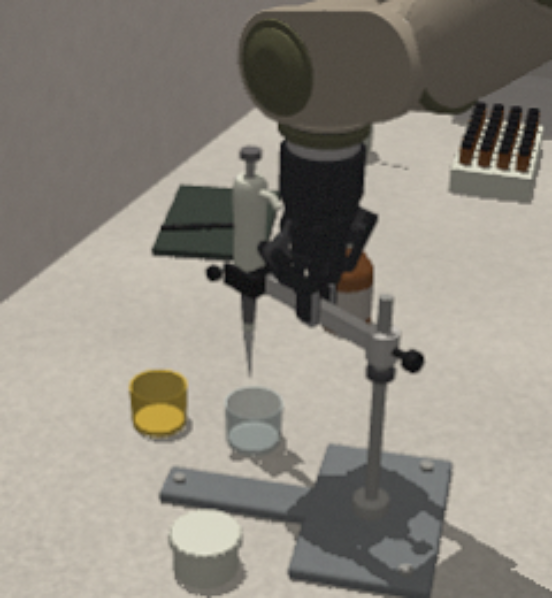

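View pics/a_top.png

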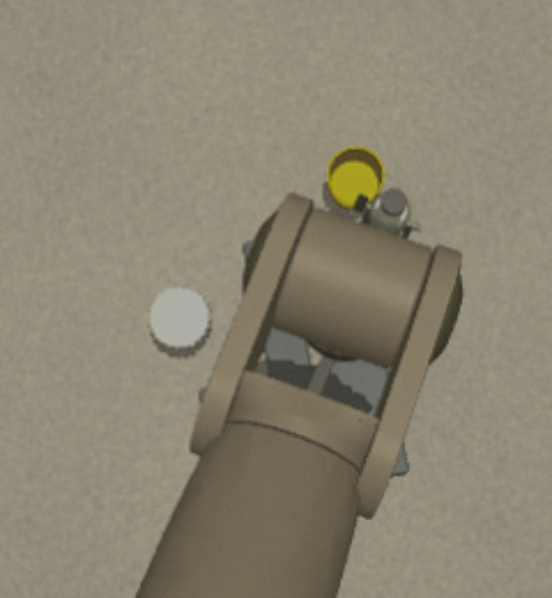

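The tip point (250,375 in the side crop) hangs over the clear cup (253,420). It is about 7 mm off-centre along the radius, well inside the 28 mm opening. I'll release the bar, rise and close the fingers.

Request:
play_rows([
  {"grip": 0.3,"x": 0,"y": 0,"z": 0,"rx": 0,"ry": 0,"rz": 0},
  {"grip": 0,"x": 0,"y": 0,"z": 0,"rx": 0,"ry": 0,"rz": 0},
  {"grip": 0,"x": 0,"y": 0,"z": 0,"rx": 0,"ry": 0,"rz": 0},
  {"grip": 0,"x": 0,"y": 0,"z": -0.02,"rx": 0,"ry": 0,"rz": 0},
  {"grip": 0,"x": 0,"y": 0,"z": -0.04,"rx": 0,"ry": 0,"rz": 0},
  {"grip": 0,"x": 0,"y": 0,"z": -0.05,"rx": 0,"ry": 0,"rz": 0},
  {"grip": 1,"x": 0,"y": 0,"z": -0.05,"rx": 0,"ry": 0,"rz": 0},
  {"grip": 1,"x": 0,"y": 0,"z": -0.03,"rx": 0,"ry": 0,"rz": 0},
  {"grip": 1,"x": 0,"y": 0,"z": 0,"rx": 0,"ry": 0,"rz": 0},
  {"grip": 1,"x": 0,"y": 0,"z": 0,"rx": 0,"ry": 0,"rz": 0},
])

```text
time_s: 8.25
position: [0.5136, -0.0676, 0.3871]
tool_rot: [[0.911, -0.413, -0.002], [-0.413, -0.911, 0.001], [-0.002, 0.0, -1.0]]
ft_force: [1.2, 0.1, -0.9]
grip_width: 0.0
```

```bash
python3 look.py b; python3 - <<'E'
from meas import *
s=env.observe();print(s['time_s'],s['position'],s['grip_width'],s['ft_force'],s['tool_rot'])
print(s['tool_rot'].T@(np.array([.599,-.1065,.340])-s['position']))
E
```

```text
side btn 55 [ 0.5987 -0.1022  0.3228] (array([ 0.5995, -0.104 ]), np.float64(0.00797092563181925)) [ 0.5995 -0.1039] 0.3268950736530975
rim 157 (array([ 0.5924, -0.1044]), np.float64(0.029510505216140584))
tip 53 [ 0.5991 -0.1045  0.1085]
8.35 [ 0.5136 -0.0676  0.387 ] -0.00017029603563726667 [ 0.4879 -0.1652  0.6052] [[ 0.9106 -0.4134 -0.0025]
 [-0.4134 -0.9106  0.001 ]
 [-0.0027  0.0001 -1.    ]]
[0.0939 0.0001 0.0467]
```

View pics/b_side.png

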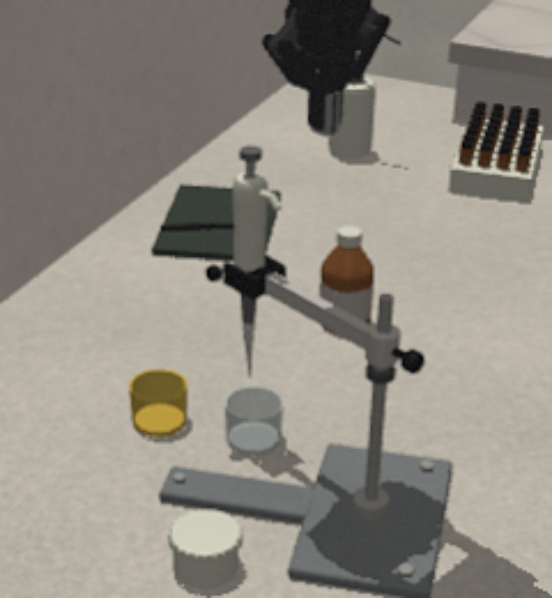

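The stand's arm stayed put when released. Next I'll move above the button.

Request:
play_rows([
  {"grip": 1,"x": 0.032,"y": 0,"z": 0,"rx": 0,"ry": 0,"rz": 0},
  {"grip": 1,"x": 0.031,"y": 0,"z": 0,"rx": 0,"ry": 0,"rz": 0},
  {"grip": 1,"x": 0.031,"y": 0,"z": 0,"rx": 0,"ry": 0,"rz": 0},
  {"grip": 1,"x": 0,"y": 0,"z": 0.02,"rx": 0,"ry": 0,"rz": 0},
  {"grip": 1,"x": 0,"y": 0,"z": 0.015,"rx": 0,"ry": 0,"rz": 0},
  {"grip": 1,"x": 0,"y": 0,"z": 0,"rx": 0,"ry": 0,"rz": 0},
  {"grip": 1,"x": 0,"y": 0,"z": 0,"rx": 0,"ry": 0,"rz": 0},
])

```text
time_s: 9.22
position: [0.5995, -0.1066, 0.3537]
tool_rot: [[0.911, -0.413, 0.0], [-0.413, -0.911, -0.0], [0.0, -0.0, -1.0]]
ft_force: [-0.1, -0.2, -0.1]
grip_width: -0.0005
```

```bash
python3 look.py c; python3 - <<'E'
from meas import *
s=env.observe();print(s['time_s'],s['position'],s['grip_width'],s['ft_force'],s['tool_rot'])
print(s['tool_rot'].T@(np.array([.599,-.106,.340])-s['position']))
im=optics.get_image('side');cv2.imwrite('pics/c_zoom.png',cv2.resize(im['color'][110:210,270:370],None,fx=5,fy=5,interpolation=2))
E
```

```text
top btn 22 [ 0.5926 -0.1043  0.3247] (array([ 0.5987, -0.1066]), np.float64(0.008984644967241015)) [ 0.5949 -0.1052] 0.3282356893977133
side btn 55 [ 0.599  -0.1019  0.323 ] (array([ 0.6005, -0.1047]), np.float64(0.00818349694729346)) [ 0.6004 -0.1053] 0.3270574643186405
rim 158 (array([ 0.5923, -0.1037]), np.float64(0.029443909000220182))
tip 56 [ 0.5989 -0.1044  0.1088]
9.325 [ 0.5995 -0.1066  0.354 ] -0.00010970418588222672 [ 0.2555 -0.091   0.5193] [[ 0.9105 -0.4134  0.001 ]
 [-0.4134 -0.9105 -0.0004]
 [ 0.0011 -0.0001 -1.    ]]
[-0.0007 -0.0003  0.014 ]
```

View pics/c_zoom.png

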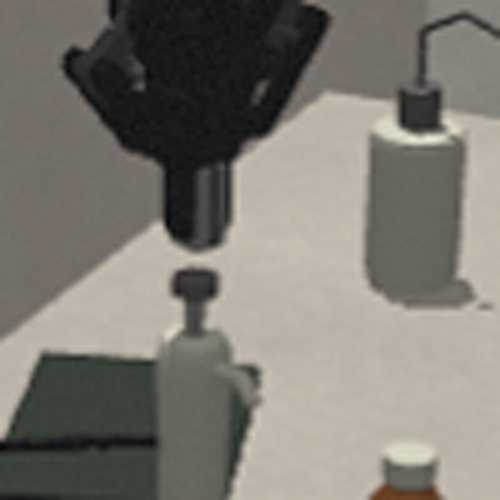

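The closed fingertips (197,245) are centred above the button (195,280). Contact should come at about TCP z 0.340. I'll go down in small steps and watch the force.

Request:
play_rows([
  {"grip": 1,"x": 0,"y": 0,"z": 0.006,"rx": 0,"ry": 0,"rz": 0},
  {"grip": 1,"x": 0,"y": 0,"z": 0.005,"rx": 0,"ry": 0,"rz": 0},
  {"grip": 1,"x": 0,"y": 0,"z": 0.002,"rx": 0,"ry": 0,"rz": 0},
  {"grip": 1,"x": 0,"y": 0,"z": 0.002,"rx": 0,"ry": 0,"rz": 0},
  {"grip": 1,"x": 0,"y": 0,"z": 0,"rx": 0,"ry": 0,"rz": 0},
])

```text
time_s: 10.0
position: [0.5994, -0.1066, 0.3385]
tool_rot: [[0.911, -0.413, 0.0], [-0.413, -0.911, -0.0], [0.0, -0.0, -1.0]]
ft_force: [-0.1, 0.2, 2.9]
grip_width: 0.0003
```

Request:
play_rows([
  {"grip": 1,"x": 0,"y": 0,"z": 0.002,"rx": 0,"ry": 0,"rz": 0},
  {"grip": 1,"x": 0,"y": 0,"z": 0.002,"rx": 0,"ry": 0,"rz": 0},
  {"grip": 1,"x": 0,"y": 0,"z": 0,"rx": 0,"ry": 0,"rz": 0},
])

```text
time_s: 10.38
position: [0.5994, -0.1065, 0.3343]
tool_rot: [[0.911, -0.413, 0.0], [-0.413, -0.911, 0.0], [-0.0, -0.0, -1.0]]
ft_force: [-0.8, 0.2, 3.5]
grip_width: -0.0
```

Request:
play_rows([
  {"grip": 1,"x": 0,"y": 0,"z": 0.002,"rx": 0,"ry": 0,"rz": 0},
  {"grip": 1,"x": 0,"y": 0,"z": 0,"rx": 0,"ry": 0,"rz": 0},
])

```text
time_s: 10.62
position: [0.5994, -0.1066, 0.3323]
tool_rot: [[0.911, -0.413, 0.0], [-0.413, -0.911, 0.0], [0.0, -0.0, -1.0]]
ft_force: [-0.3, 0.4, 2.9]
grip_width: 0.0
```

Request:
play_rows([
  {"grip": 1,"x": 0,"y": 0,"z": 0.001,"rx": 0,"ry": 0,"rz": 0},
  {"grip": 1,"x": 0,"y": 0,"z": 0.001,"rx": 0,"ry": 0,"rz": 0},
  {"grip": 1,"x": 0,"y": 0,"z": 0,"rx": 0,"ry": 0,"rz": 0},
])

```text
time_s: 11.0
position: [0.5994, -0.1066, 0.3304]
tool_rot: [[0.911, -0.413, 0.0], [-0.413, -0.911, -0.0], [0.0, -0.0, -1.0]]
ft_force: [-0.9, 1.0, 3.8]
grip_width: -0.0002
```

Request:
play_rows([
  {"grip": 1,"x": 0,"y": 0,"z": 0.001,"rx": 0,"ry": 0,"rz": 0},
  {"grip": 1,"x": 0,"y": 0,"z": 0,"rx": 0,"ry": 0,"rz": 0},
])

```text
time_s: 11.25
position: [0.5995, -0.1066, 0.3298]
tool_rot: [[0.911, -0.413, 0.001], [-0.413, -0.911, -0.0], [0.001, -0.0, -1.0]]
ft_force: [-1.3, -0.4, 6.0]
grip_width: -0.0001
```

Request:
play_rows([
  {"grip": 1,"x": 0,"y": 0,"z": 0.001,"rx": 0,"ry": 0,"rz": 0},
  {"grip": 1,"x": 0,"y": 0,"z": 0,"rx": 0,"ry": 0,"rz": 0},
])

```text
time_s: 11.5
position: [0.5995, -0.1066, 0.329]
tool_rot: [[0.911, -0.413, 0.001], [-0.413, -0.911, -0.001], [0.001, -0.0, -1.0]]
ft_force: [-0.8, 0.8, 7.8]
grip_width: -0.0002
```

Request:
play_rows([
  {"grip": 1,"x": 0,"y": 0,"z": 0.001,"rx": 0,"ry": 0,"rz": 0},
  {"grip": 1,"x": 0,"y": 0,"z": 0.001,"rx": 0,"ry": 0,"rz": 0},
  {"grip": 1,"x": 0,"y": 0,"z": 0,"rx": 0,"ry": 0,"rz": 0},
])

```text
time_s: 11.88
position: [0.5995, -0.1066, 0.3273]
tool_rot: [[0.911, -0.413, 0.002], [-0.413, -0.911, -0.001], [0.002, -0.0, -1.0]]
ft_force: [-0.8, 0.9, 9.7]
grip_width: -0.0003
```

Request:
play_rows([
  {"grip": 1,"x": 0,"y": 0,"z": 0.001,"rx": 0,"ry": 0,"rz": 0},
  {"grip": 1,"x": 0,"y": 0,"z": 0,"rx": 0,"ry": 0,"rz": 0},
])

```text
time_s: 12.12
position: [0.5995, -0.1066, 0.3265]
tool_rot: [[0.911, -0.413, 0.002], [-0.413, -0.911, -0.001], [0.002, -0.0, -1.0]]
ft_force: [-1.2, 0.4, 10.3]
grip_width: -0.0
```

Request:
play_rows([
  {"grip": 1,"x": 0,"y": 0,"z": 0.001,"rx": 0,"ry": 0,"rz": 0},
  {"grip": 1,"x": 0,"y": 0,"z": 0,"rx": 0,"ry": 0,"rz": 0},
])

```text
time_s: 12.38
position: [0.5996, -0.1066, 0.3256]
tool_rot: [[0.911, -0.413, 0.002], [-0.413, -0.911, -0.001], [0.002, -0.0, -1.0]]
ft_force: [-1.9, 0.3, 9.7]
grip_width: -0.0001
```

```bash
python3 look.py d
```

```text
top btn 17 [ 0.5884 -0.1042  0.3257] (array([ 0.5963, -0.1069]), np.float64(0.010024609020967055)) [ 0.5884 -0.1058] 0.33326369628813424
rim 7 (array([ 0.6169, -0.1137]), np.float64(0.011988821753722402))
side btn 99 [ 0.5955 -0.099   0.327 ] (array([ 0.601 , -0.1064]), np.float64(0.013476969217794742)) [ 0.5981 -0.1034] 0.33469907531271037
rim 157 (array([ 0.5924, -0.104 ]), np.float64(0.02945842227303778))
tip 54 [ 0.5993 -0.1035  0.1084]
```

View pics/d_side.png

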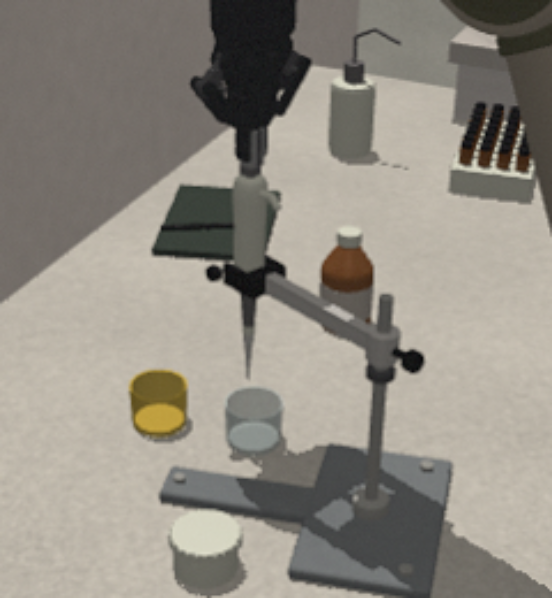

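The tip is still on and the second stop hasn't been reached. I'll keep pressing in small steps.

Request:
play_rows([
  {"grip": 1,"x": 0,"y": 0,"z": 0.0007,"rx": 0,"ry": 0,"rz": 0},
  {"grip": 1,"x": 0,"y": 0,"z": 0,"rx": 0,"ry": 0,"rz": 0},
])

```text
time_s: 12.72
position: [0.5996, -0.1066, 0.3251]
tool_rot: [[0.911, -0.413, 0.003], [-0.413, -0.911, -0.001], [0.003, -0.0, -1.0]]
ft_force: [-1.3, 0.3, 10.6]
grip_width: -0.0003
```

Request:
play_rows([
  {"grip": 1,"x": 0,"y": 0,"z": 0.0005,"rx": 0,"ry": 0,"rz": 0},
  {"grip": 1,"x": 0,"y": 0,"z": 0,"rx": 0,"ry": 0,"rz": 0},
])

```text
time_s: 12.98
position: [0.5996, -0.1066, 0.3251]
tool_rot: [[0.911, -0.413, 0.004], [-0.413, -0.911, -0.001], [0.004, -0.0, -1.0]]
ft_force: [-1.7, 1.0, 12.6]
grip_width: 0.0003
```

```bash
python3 look.py e
```

```text
top btn 17 [ 0.5885 -0.1043  0.3251] (array([ 0.6006, -0.108 ]), np.float64(0.013789054480384639)) [ 0.5887 -0.106 ] 0.33111663623938514
rim 6 (array([ 0.6164, -0.1137]), np.float64(0.012244303397847739))
side btn 98 [ 0.5957 -0.0991  0.3266] (array([ 0.6001, -0.1059]), np.float64(0.012878311236203564)) [ 0.5984 -0.103 ] 0.33467501704508446
rim 161 (array([ 0.5922, -0.1042]), np.float64(0.02930717761666917))
tip 53 [ 0.5991 -0.1037  0.1084]
```

View pics/e_side.png

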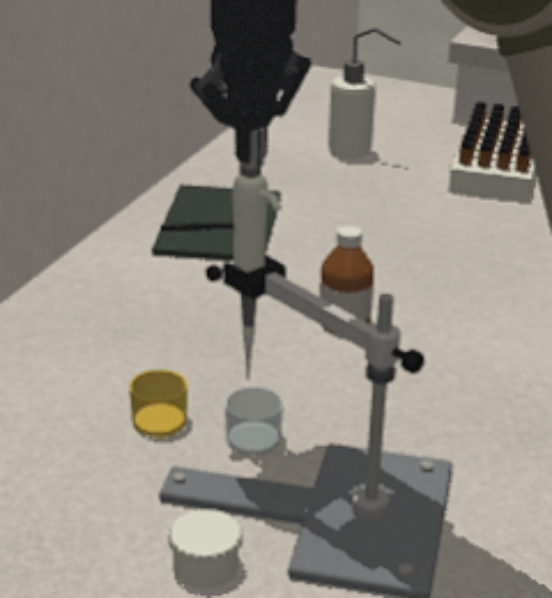

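Request:
play_rows([
  {"grip": 1,"x": 0,"y": 0,"z": 0.0005,"rx": 0,"ry": 0,"rz": 0},
  {"grip": 1,"x": 0,"y": 0,"z": 0,"rx": 0,"ry": 0,"rz": 0},
])

```text
time_s: 13.32
position: [0.5997, -0.1067, 0.325]
tool_rot: [[0.911, -0.413, 0.004], [-0.413, -0.911, -0.002], [0.005, -0.0, -1.0]]
ft_force: [-1.4, 0.3, 14.7]
grip_width: 0.0002
```

```bash
python3 look.py f; python3 st.py
```

```text
top btn 16 [ 0.5885 -0.1036  0.3252] (array([ 0.5981, -0.1066]), np.float64(0.011130173238066383)) [ 0.5886 -0.105 ] 0.3329661648195469
rim 6 (array([ 0.6229, -0.1152]), np.float64(0.012013831317034119))
side btn 101 [ 0.5957 -0.0987  0.3264] (array([ 0.6003, -0.1059]), np.float64(0.013045560290075694)) [ 0.5982 -0.1027] 0.33497591859340564
rim 156 (array([ 0.5922, -0.1044]), np.float64(0.029452168924979278))
tip 55 [ 0.5991 -0.1035  0.1093]
13.425 [ 0.5997 -0.1067  0.325 ] w 3.345328219535024e-06 [-1.2616  1.1805 15.5162] [-21.2078  25.7931  54.9398  -0.0015  99.0032  93.2099]
d tool [-0.1109 -0.0482  0.3245] -24.417898044461925
```

```bash
python3 - <<'E'
import cv2,numpy as np
a=cv2.imread('pics/c_side.png')[250:470,190:330];b=cv2.imread('pics/f_side.png')[250:470,190:330]
cv2.imwrite('pics/cmp.png',cv2.resize(np.hstack([a,b]),None,fx=2.5,fy=2.5,interpolation=2))
E
```

```text
(no output)
```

View pics/cmp.png

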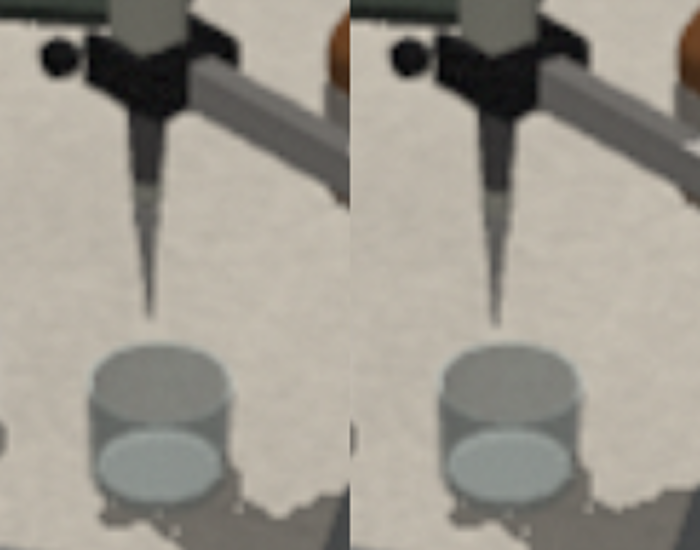

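The tip has slid down about 2–3 mm (right crop 327 against 320) but is still held. Force is 15 N, so there is room for a bit more, keeping well below 24 N.

Request:
play_rows([
  {"grip": 1,"x": 0,"y": 0,"z": 0.0005,"rx": 0,"ry": 0,"rz": 0},
  {"grip": 1,"x": 0,"y": 0,"z": 0,"rx": 0,"ry": 0,"rz": 0},
])

```text
time_s: 13.68
position: [0.5997, -0.1067, 0.325]
tool_rot: [[0.911, -0.413, 0.005], [-0.413, -0.911, -0.002], [0.005, -0.0, -1.0]]
ft_force: [-1.8, 1.1, 16.7]
grip_width: -0.0
```

```bash
cat > cmp.py <<'E'
import sys,cv2,numpy as np
a=cv2.imread('pics/c_side.png')[250:470,190:330];b=cv2.imread(f'pics/{sys.argv[1]}_side.png')[250:470,190:330]
cv2.imwrite(f'pics/cmp{sys.argv[1]}.png',cv2.resize(np.hstack([a,b]),None,fx=2.5,fy=2.5,interpolation=2))
E
python3 look.py g|grep tip; python3 st.py; python3 cmp.py g
```

```text
tip 57 [ 0.5994 -0.1041  0.1096]
13.775 [ 0.5997 -0.1067  0.325 ] w 0.00026216638711849187 [-1.4104  0.4531 16.9738] [-21.2043  25.7787  54.9753  -0.0022  98.9325  93.2105]
d tool [-0.1112 -0.0482  0.3244] -24.41520549799832
```

View pics/cmpg.png

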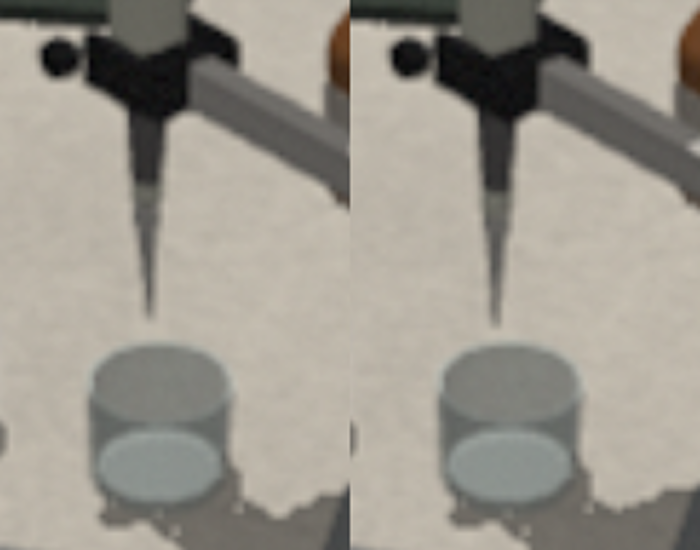

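Request:
play_rows([
  {"grip": 1,"x": 0,"y": 0,"z": 0.0005,"rx": 0,"ry": 0,"rz": 0},
  {"grip": 1,"x": 0,"y": 0,"z": 0,"rx": 0,"ry": 0,"rz": 0},
  {"grip": 1,"x": 0,"y": 0,"z": 0,"rx": 0,"ry": 0,"rz": 0},
  {"grip": 1,"x": 0,"y": 0,"z": 0,"rx": 0,"ry": 0,"rz": 0},
])

```text
time_s: 14.28
position: [0.5998, -0.1067, 0.3249]
tool_rot: [[0.911, -0.413, 0.006], [-0.413, -0.911, -0.002], [0.006, -0.0, -1.0]]
ft_force: [-2.2, 0.9, 19.1]
grip_width: 0.0003
```

```bash
python3 look.py i|grep tip; python3 st.py; python3 cmp.py i;  python3 - <<'E'
from meas import *
im=optics.get_image('side');cv2.imwrite('pics/i_zoom.png',cv2.resize(im['color'][150:310,270:350],None,fx=4.5,fy=4.5,interpolation=2))
a=cv2.resize(cv2.imread('pics/c_side.png'),(240,260),interpolation=cv2.INTER_AREA);b=cv2.imread('pics/i_side.png')
E
```

```text
tip 10 [ 0.5988 -0.1031  0.1264]
14.375 [ 0.5998 -0.1067  0.3249] w -9.51340010105924e-06 [-1.3666  0.5787 18.9496] [-21.2058  25.7616  55.0094  -0.0006  98.8662  93.2094]
d tool [-0.1115 -0.0482  0.3242] -24.415369093092067
```

View pics/i_zoom.png

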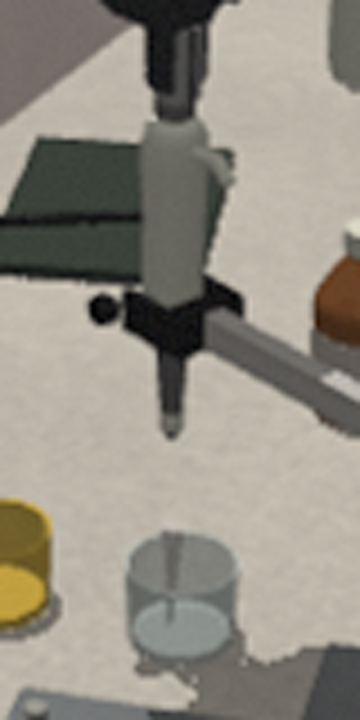

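The tip came off at about 19 N and now stands in the clear cup (172, 535–625). Next I'll back straight up.

Request:
play_rows([
  {"grip": 1,"x": 0,"y": 0,"z": -0.004,"rx": 0,"ry": 0,"rz": 0},
  {"grip": 1,"x": 0,"y": 0,"z": -0.004,"rx": 0,"ry": 0,"rz": 0},
  {"grip": 1,"x": 0,"y": 0,"z": -0.004,"rx": 0,"ry": 0,"rz": 0},
  {"grip": 1,"x": 0,"y": 0,"z": -0.004,"rx": 0,"ry": 0,"rz": 0},
  {"grip": 1,"x": 0,"y": 0,"z": -0.006,"rx": 0,"ry": 0,"rz": 0},
  {"grip": 1,"x": 0,"y": 0,"z": -0.02,"rx": 0,"ry": 0,"rz": 0},
  {"grip": 1,"x": 0,"y": 0,"z": -0.03,"rx": 0,"ry": 0,"rz": 0},
  {"grip": 1,"x": 0,"y": 0,"z": -0.03,"rx": 0,"ry": 0,"rz": 0},
  {"grip": 1,"x": 0,"y": 0,"z": 0,"rx": 0,"ry": 0,"rz": 0},
  {"grip": 1,"x": 0,"y": 0,"z": 0,"rx": 0,"ry": 0,"rz": 0},
])

```text
time_s: 15.68
position: [0.5994, -0.1066, 0.4223]
tool_rot: [[0.911, -0.414, -0.002], [-0.413, -0.911, 0.001], [-0.002, 0.0, -1.0]]
ft_force: [-0.0, -0.3, -0.9]
grip_width: 0.0001
```

```bash
python3 look.py j; python3 st.py; python3 - <<'E'
from meas import *
for c in ['side','top']:
    im=optics.get_image(c);P=cloud(im)
    if c=='side': cv2.imwrite('pics/j_zoom.png',cv2.resize(im['color'][140:380,220:420],None,fx=2.4,fy=2.4,interpolation=2))
    for t in ['jar_mid','bottle_mid','box_mid','cup_rim']:
        for r in finder.boxes_of(c,t)[:2]: print(c,t,np.array(r['point']),round(r['conf'],2))
E
```

```text
top btn 28 [ 0.6051 -0.1096  0.3257] (array([ 0.603 , -0.1087]), np.float64(0.00581176672618659)) [ 0.6048 -0.1092] 0.329428912900671
side btn 54 [ 0.5987 -0.1022  0.323 ] (array([ 0.5998, -0.1042]), np.float64(0.008269386966584686)) [ 0.5998 -0.1043] 0.32686762453678747
rim 164 (array([ 0.5927, -0.1035]), np.float64(0.028725696787945374))
tip 9 [ 0.5989 -0.1033  0.1259]
15.775 [ 0.5994 -0.1066  0.4222] w 0.00019407156533097846 [-0.3573  1.0263 -0.3728] [-21.2107  26.0955  39.1612   0.0013 114.896   93.212 ]
d tool [-0.1079 -0.0484  0.4225] -24.42214565992145
side jar_mid [0.5419 0.1071 0.04  ] 0.76
side bottle_mid [ 0.5856 -0.3561  0.0759] 0.73
side bottle_mid [ 0.5991 -0.1007  0.3218] 0.36
side box_mid [0.5078 0.4171 0.0629] 0.58
side cup_rim [ 0.5882 -0.0881  0.0272] 0.68
side cup_rim [ 0.6925 -0.0785  0.0271] 0.68
top jar_mid [0.5483 0.0913 0.0425] 0.9
top bottle_mid [ 0.5853 -0.3647  0.0854] 0.56
top box_mid [0.5071 0.4145 0.0575] 0.74
top cup_rim [ 0.7167 -0.0956  0.0029] 0.73
```

View pics/j_zoom.png

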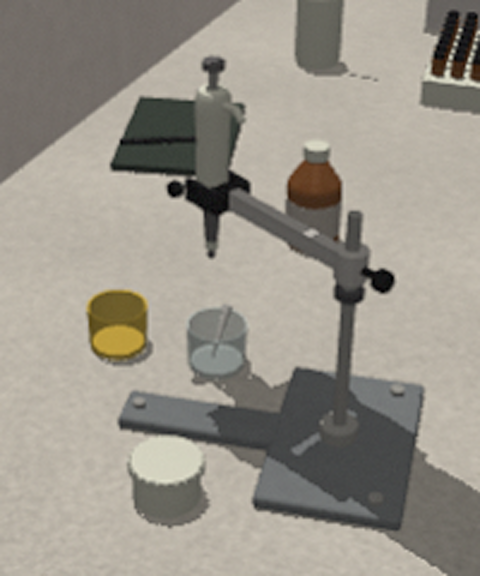

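The tip leans in the clear cup (218,335), the button is fully up (top at about 0.327, as before) and the robot touches nothing. I'll hand the job in.

```bash
python3 -c "
from rig import order
print(order.close_job())"
```

```text
the job is handed in; nothing more can be done
None
```

The used tip is in the clear glass discard cup, and I handed the job in at about 16 s of the 48 s allowed.

- **Swing:** I pinched the stand's bar and turned it about 34° until the tip hung over the clear cup, roughly 7 mm off-centre. I then let go, and the arm stayed where it was.
- **Press:** I pressed the button with closed fingertips in steps of 2 mm or less. The first stop came at TCP z of about 0.330 m and the second at about 0.325 m.
- **Force:** The movement ended at about 11–13 N with the tip slid down but still on. I raised the push in 0.5 mm commanded steps, and the tip came off at about 19 N. That is more than the stated 11–13 N but below the 24 N forcing limit.
- **Last checks:**
  - The tip is leaning inside the clear cup.
  - The button top is back at about 0.327 m, the same as before.
  - The gripper is clear of everything, with force near zero.
  - The cup's fitted position is unchanged to about 1 mm, and the jar, bottle and box are within the finder's error.

One check disagreed: the last top-camera search for the cup reported only the yellow look-alike, because the robot arm was probably blocking the view. The side camera showed the clear cup in place.

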